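Wedge the rocking drawer chest

ROBOT

A 6-joint arm with a two-finger parallel gripper is mounted at the origin on a cart in front of the work surface, level with it; the furniture and walls round the work are solid. World frame = base frame: x ahead of the robot, y to its left, z up, the work surface at z = 0. Lengths are in mm, angles in rad, forces in N, time in s.
With the tool pointing down it reaches from about 350 to 975 mm from the base axis. Payload 7.1 kg.
Tool frame: the origin (TCP) lies at the very end of the fingers, on their centre line; the grasp point (between the pads) lies 19 mm behind it; z points along the fingers, y is the direction in which the jaws open and shut (so a half turn about z gives the same grasp; the last joint's range is limited). The gripper opens to 88 mm and grips with 3 to 60 N. Pads are 20 mm wide; open, the fingers measure 115 mm over their backs; the gripper's body (75 mm by 178 mm) begins 61 mm behind the grasp point.
Start: joints at [1.33, 0.423, 1.63, -0, 1.089, -0.019], TCP at [137.46, 609.68, 187.875] pointing down, gripper open.
Joint ranges: [-3, 3], [-0.9, 2.11], [0.09, 2.58], [-1.31, 4.45], [0.11, 2.69], [-2.54, 2.54]. Speed limits (rad/s): [2.39, 2.39, 3.01, 3.14, 3.14, 3.14].

INTERFACE

Orientations are given as a rotation vector (axis times angle).
In Python, from workcell import monitor, vision, order, find_in, regions_of, place_of gives the robot as it stands. The module is installed in compiled form; this text tells all that it offers.
- The arm moves only by the tool carry_out, never from a script. Its argument "targets" is a list of rows, each a list of 3 entries, a list of its own where there are three numbers: the turn, a rotation vector about the world's x, y, z in degrees, then the shift along the world's x, y, z in mm, then the finger opening in mm, from 0 to 87.8. In form: [[[rx, ry, rz], [x, y, z], hand], ...]. A call has 1 to 10 rows; each row is the pose to reach, as a shift and turn from the pose commanded when the call began; what a row does not reach only later rows make up. A row lasts 1/12 s, in which the tool goes at most 41.7 mm and 7.16 degrees, less where a joint would pass 70% of its speed; a pose out of reach is approached as far as the arm can. A call with a gripper value outside its range is refused whole. The fingers move at their own pace and stop on an object; the grip force is fixed at half the most. Time passes only in rows, so rows that repeat a pose let the fingers close. It gives the time, the measured TCP pose, the force and the opening at its end, in the units of the state.
- monitor.get_obs(): the state, without advancing time (a new reading comes with each control period).
- vision.get_image(name): name is "scene" or "top" or "wrist"; returns the picture (384x512x3 uint8, red, green, blue); there is no depth.
- vision.camera_model(name): a dict with "K" (3x3 intrinsics, pixels), "rvec" (rotation vector, rad) and "tvec" (3), from world to camera coordinates, as OpenCV has them. Camera axes: x right, y down, z forward; pixel columns grow to the right and rows downward; lengths in mm; the calibration is good to about 2 mm. A picture is of the moment at which its call begins: read the wrist's pose just before it. camera_model takes no time and is no camera call; for the wrist camera it gives the pose at the moment of the call.
- order.close_job(): hands the job in, once; it reports no verdict.
Trained networks look in the newest picture that a camera, given by its name, has taken for a name from the list of things; names that differ only in an ending like _2 or _b are one class to them, and where a whole thing is asked for, a point or a joint stands for the part that bears it (a point fixed in the world has none). Each returns a list of dicts, best first, with "confidence" (0 to 1); they miss things now and then, are a little off and sometimes report something else, mostly with a low value. They report only what shows in the picture. A call takes as long as a camera call.
- find_in(query, camera): "point" ([x, y, z] in mm, in the coordinates of the camera as it stood for that picture, good to about 4 mm: the middle of the surface that is visible of it).
- regions_of(query, camera): "mask" (384x512 bool, what is visible of it).
- place_of(query, camera): "point" ([x, y, z] in mm, in the coordinates of the camera as it stood for that picture, good to about 4 mm: a listed point, or the origin of a listed thing).
The state is a dict: "t": time; "qpos": joint angles; "qvel": joint speeds; "joint_torque": joint torques, N m; "ee_pos": TCP position; "orientation": TCP orientation; "ft_force": force on the tool from outside, world axes, zero at the start; "moment": the same for the moment, N m; "width": finger opening in mm.
Only numpy, scipy, OpenCV 4.12 (cv2) and the standard library are available. Lean on these libraries where they do the work, as an engineer would, in place of code of your own. Each camera call takes 0.05 s, during which the arm holds its last target.

TASK

The little drawer chest rocks because its front left foot is too short. Press down on its top over that foot to feel it rock, then push the wooden wedge along the table, thin end first, under the foot with your fingertips until it is just snug: never pick the wedge up, do not drive it on so that it tilts, twists or shoves the chest out of its place, and leave the other things alone. Finish while still pressing down on the same corner with your fingertips (at least 3 N, about the weight of a full cup), the chest sitting level and no longer rocking.

Things in the scene. Friction and masses are not known exactly. Their poses are not given: they have to be found in the camera images.
- chest: Low wooden drawer chest, 140 mm deep (own x), 170 wide (own y), flat top 84 mm above the table, underside 22 mm, 1.1 to 1.8 kg. Origin on the table under its centre; +x to its back, +y to its left seen from the robot; drawer fronts with brass knobs (15 mm proud) face -x. Stands level on three domed feet at (-55,-68), (55,68), (55,-68) mm; the fourth, at (-55,68), is too short.
- short_foot: The short foot under the chest's front left corner: a rubber dome 22 mm in diameter, fixed in the chest. Origin at the bottom of the dome, 4.5 to 8.5 mm above the table while the chest is level (differs each time).
- press_spot (a point): Point on the chest's flat top, 84 mm above the table, straight over the short foot, 15 mm from the front and 17 mm from the left edge. A firm press here (about 5 to 15 N) tips the chest until the short foot meets the table; let go and it rocks back level.
- wedge: Plain loose wooden wedge lying flat before the short foot: 110 mm long (own x), 54 wide (own y), 90 g. Top slopes evenly from 20 mm at the tail (-x, upright face for pushing) to 2 mm at the nose (+x, toward the chest). Origin on the table under its centre. Slides under about 1 N until its top meets the foot; then resistance climbs to 3 to 10 N within 6 mm; driven on, it twists the chest.
- wedge_nose (a point): Middle of the wedge's thin edge, 55 mm ahead of its origin, 1 mm above the table.
- wedge_tail (a point): Centre of the wedge's tail face, 55 mm behind its origin, 10 mm above the table; +x of the wedge points from here to the nose.
- bench_block: Steel block 64 x 64 x 16 mm lying on the right rear of the chest's top; origin at its underside. Bystander; it may ride along as the chest rocks but stays on it.
- red_pliers: Pliers 49 x 144 x 12 mm lying left of the wedge. Bystander; origin at its underside.
- brass_brush: Wooden-handled brush 14 x 190 x 25 mm at the left of the table. Bystander; origin at its underside.
- flux_pot: Small pot with a black screw lid, 51 mm in diameter, 46 mm high, right of the wedge. Bystander; origin at its underside.
- ring_clamp: Wooden ring clamp 40 x 138 x 19 mm at the far left. Bystander; origin at its underside.

How it is judged (in metres and radians):
On the way, in this order (a step that is already met when the one before it is completed fails the run):
1. the chest is pressed and rocks onto its short foot (angle between chest's own z axis and vertical above 0.018 rad and contact force between the fingers and chest above 0.5 N), for 0.1 s.
2. the wedge bears against the underside of the short foot (contact force between wedge and short_foot above 0.3 N), for 0.1 s.
At the end, for the whole second after the job is handed in: The fingertips press on the chest within 50 mm of the press spot with over 3 N, the short foot bears on the flat-lying wedge with over 1.5 N, and the chest is within 0.012 rad of level, at rest, its middle and front left corner within 15 mm of where they stood (contact force between the fingers and chest above 3 N and contact force between wedge and short_foot above 1.5 N and angle between chest's own z axis and vertical below 0.012 rad and horizontal distance between press_spot and the grasp point below 0.05 m and height (world z) of wedge below 0.004 m and distance of each of chest, press_spot from where it was at the start of the episode below 0.015 m and linear speed of each of chest, wedge below 0.01 m/s); the arm keeps its last pose, push and grip.
It fails at once if the wedge is lifted or tipped up (height (world z) of wedge above 0.012 m or angle between wedge's own z axis and vertical above 0.2 rad).
It fails at once if the chest is lifted or shoved away (height (world z) of chest above 0.015 m or distance of chest from where it was at the start of the episode above 0.04 m or angle between chest's own z axis and vertical above 0.15 rad).
It fails at once if another thing is disturbed (distance of bench_block from where it was at the start of the episode above 0.045 m or distance of any of red_pliers, brass_brush, flux_pot, ring_clamp from where it was at the start of the episode above 0.025 m).
It also fails if it takes over 51 s, if anything falls off the work surface, if the arm or the gripper's body presses on something with over 40 N, if the wrist force passes 120 N, or if a joint passes its speed limit or range.

## Working session

There is one attempt and no reset: what is moved stays moved. The work goes in short steps, Python scripts to look and compute and a tool call to move; the robot and the scene stay as the last step left them, time stands still between calls to the robot, and variables do not carry over. Pictures are saved under pics/ and viewed, and the job is handed in when it is done.

Besides the shell and the picture viewer there is one more tool, called after "Call:" as name(argument=value, ...) on one line, values as JSON. carry_out: Moves the arm, as the interface text tells. Its arguments: {"type":"object","properties":{"targets":{"type":"array","items":{"type":"array"}}},"required":["targets"]}

```bash
mkdir -p pics
cat > h.py <<'E'
import numpy as np, cv2
from workcell import monitor, vision, order, find_in, regions_of, place_of
def w(p,cam):
    m=vision.camera_model(cam);R,_=cv2.Rodrigues(np.array(m["rvec"],float));return R.T@(np.array(p,float)-np.array(m["tvec"],float).ravel())
def px(P,cam):
    m=vision.camera_model(cam);return cv2.projectPoints(np.array([P],float),np.array(m["rvec"],float),np.array(m["tvec"],float),np.array(m["K"],float),None)[0].ravel()
def ray(uv,cam,z):
    m=vision.camera_model(cam);R,_=cv2.Rodrigues(np.array(m["rvec"],float));t=np.array(m["tvec"],float).ravel()
    C=-R.T@t; d=R.T@np.linalg.inv(np.array(m["K"]))@np.array([uv[0],uv[1],1.]);return C+d*(z-C[2])/d[2]
def save(cam,n):
    im=vision.get_image(cam);cv2.imwrite(f"pics/{n}.png",im[:,:,::-1]);return im
E
python3 - <<'E'
from h import *
np.set_printoptions(precision=1,suppress=True)
o=monitor.get_obs();print({k:np.round(v,3) for k,v in o.items()})
for c in ["scene","top"]:
    save(c,c+"0")
    for q in ["chest","short_foot","press_spot","wedge","wedge_nose","wedge_tail","red_pliers","flux_pot","bench_block"]:
        r=place_of(q,c)
        print(c,q,[(w(x["point"],c),round(x["confidence"],2)) for x in r[:2]])
E
```

```text
{'t': np.float64(0.0), 'qpos': array([ 1.3,  0.4,  1.6,  0. ,  1.1, -0. ]), 'qvel': array([ 0.,  0., -0.,  0., -0.,  0.]), 'joint_torque': array([  0. , -54.5, -27.4,   0.1,   0. ,  -0. ]), 'ee_pos': array([137.3, 609.1, 187.1]), 'orientation': array([-0.3, -3.1,  0. ]), 'ft_force': array([0.2, 0.2, 0.2]), 'moment': array([-0.,  0., -0.]), 'width': np.float64(88.008)}
scene chest [(array([ 619.5, -270.4,    1.2]), 0.61), (array([ 402.4, -189.3,    9.3]), 0.36)]
scene short_foot []
scene press_spot [(array([ 564.2, -204.2,   84.2]), 0.57)]
scene wedge [(array([ 460.5, -190.7,    3.5]), 0.6)]
scene wedge_nose [(array([ 512.6, -191.1,    1.7]), 0.86)]
scene wedge_tail [(array([ 400.3, -192.3,    7.7]), 0.66), (array([ 621.2, -271.6,    1.4]), 0.48)]
scene red_pliers [(array([462.1, -33.7,  -2.2]), 0.77)]
scene flux_pot [(array([ 448.6, -435.5,   -1.3]), 0.59), (array([ 565.6, -204.9,   82.8]), 0.36)]
scene bench_block [(array([ 512.9, -191. ,    3.2]), 0.71)]
top chest [(array([ 616.5, -267.6,   -1.8]), 0.76)]
top short_foot [(array([ 440.4, -437.1,   -5. ]), 0.17)]
top press_spot [(array([ 558.5, -200.6,   84.7]), 0.57), (array([ 399.9, -189. ,    9.7]), 0.32)]
top wedge [(array([ 457.1, -189.8,    0.7]), 0.89)]
top wedge_nose [(array([ 511.9, -190.1,   -0.6]), 0.7), (array([ 615.5, -265.9,    1.8]), 0.7)]
top wedge_tail [(array([ 399.2, -188.2,    7.7]), 0.65)]
top red_pliers [(array([454.8, -34.6,   4.2]), 0.79), (array([ 396.9, -185.4,    8.4]), 0.35)]
top flux_pot [(array([ 435.2, -434.9,   -2.9]), 0.68)]
top bench_block [(array([ 639.9, -300.7,   81.2]), 0.85)]
```

View pics/scene0.png

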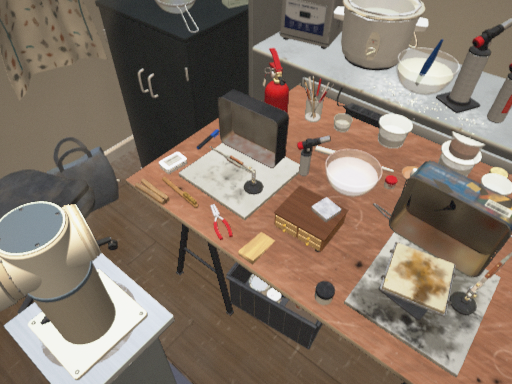

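View pics/top0.png

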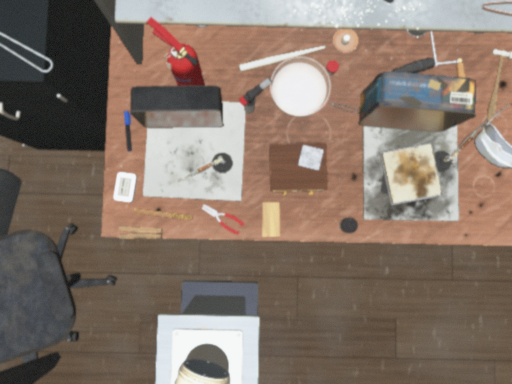

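Run:
```python
from h import *
np.set_printoptions(precision=1,suppress=True)
from scipy.spatial.transform import Rotation as R
o=monitor.get_obs();print(R.from_rotvec(o['orientation']).as_matrix())
im=vision.get_image("top")
for q,z in [("wedge",None),("chest",84)]:
    r=regions_of(q,"top")
    for x in r[:1]:
        m=x["mask"].astype(np.uint8);c=max(cv2.findContours(m,0,2)[0],key=cv2.contourArea)
        b=cv2.boxPoints(cv2.minAreaRect(c));print(q,x["confidence"],b.tolist(),[ray(p,"top",z or 10) for p in b])
```

```text
[[-1.   0.2 -0. ]
 [ 0.2  1.   0. ]
 [ 0.   0.  -1. ]]
wedge 0.71 [[268.3735656738281, 144.05149841308594], [326.1944885253906, 142.9177703857422], [327.1991271972656, 194.15296936035156], [269.3782043457031, 195.2866973876953]] [array([ 697.7, -179.3,   10. ]), array([ 705.6, -366.2,   10. ]), array([ 539.7, -370.7,   10. ]), array([ 532. , -185.5,   10. ])]
chest 0.68 [[269.0, 143.0], [327.0, 143.0], [327.0, 195.0], [269.0, 195.0]] [array([ 686.9, -177.2,   84. ]), array([ 691. , -354.6,   84. ]), array([ 531.5, -355.8,   84. ]), array([ 527.7, -180. ,   84. ])]
```

The scene image shows the wedge at about (257,247), pointing at the chest's left front corner, with pliers at (220,222) and the pot at (325,292). The top view agrees, with the wedge at (271,219) and the chest at (298,167). Next I refine the poses with colour edges.

Run:
```python
from h import *
np.set_printoptions(precision=1,suppress=True)
from scipy.spatial.transform import Rotation as R
o=monitor.get_obs();M=R.from_rotvec(o['orientation']).as_matrix();print(M.round(4), np.degrees(np.arctan2(M[0,1],M[1,1])))
im=vision.get_image("top")
c=im[135:245,245:345];cv2.imwrite("pics/topc.png",cv2.resize(c,None,fx=5.4,fy=5.4,interpolation=cv2.INTER_CUBIC)[:,:,::-1])
im=vision.get_image("scene")
c=im[180:280,225:355];cv2.imwrite("pics/scc.png",cv2.resize(c,None,fx=6,fy=6,interpolation=cv2.INTER_CUBIC)[:,:,::-1])
for P in [(512,-190,2),(400,-190,20),(561,-202,84),(370,-190,0)]: print(P,px(P,"top"),px(P,"scene"))
```

```text
[[-1.   0.2 -0. ]
 [ 0.2  1.   0. ]
 [ 0.   0.  -1. ]] 12.70996007494676
(512, -190, 2) [270.5 201.7] [267.  236.2]
(400, -190, 20) [270.3 236.8] [243.5 256.2]
(561, -202, 84) [276.4 184.2] [281.2 211.5]
(370, -190, 0) [269.7 246.1] [236.8 266.8]
```

View pics/topc.png

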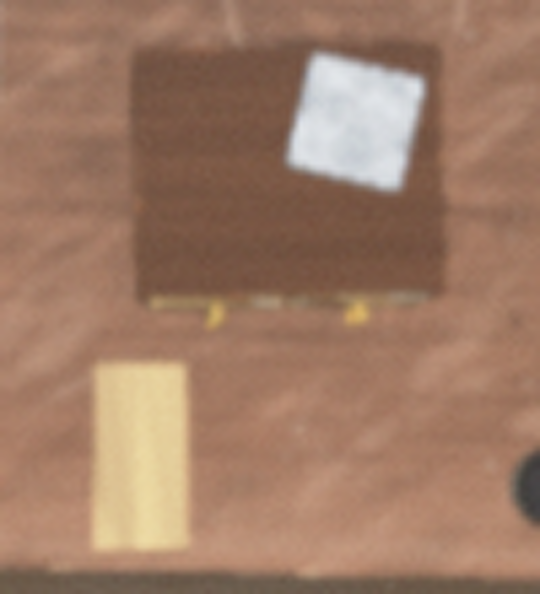

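View pics/scc.png

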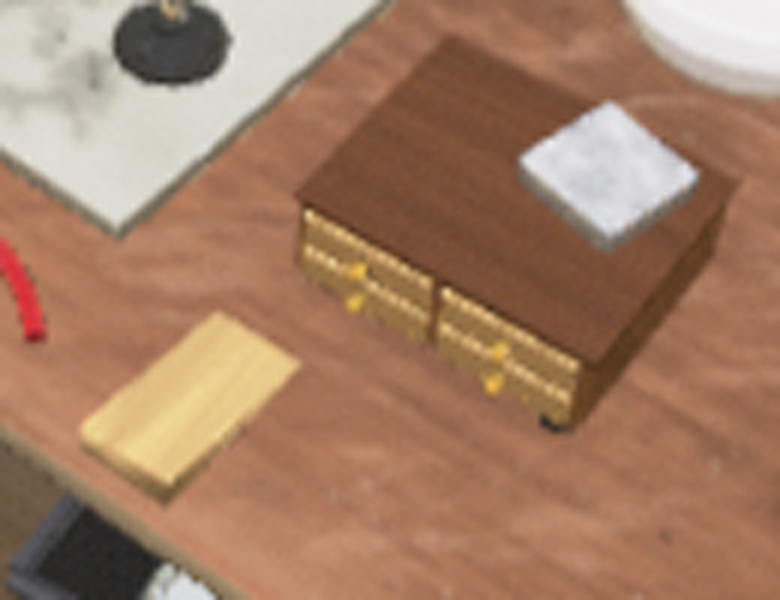

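Run:
```python
from h import *
np.set_printoptions(precision=1,suppress=True)
f=lambda u,v:((u+.5)/5.4-.5+245,(v+.5)/5.4-.5+135)
for n,u,v,z in [("nL",94,362,2),("nR",187,362,2),("tL",92,549,20),("tR",190,550,20),("cfl",138,299,84),("cfr",443,298,84),("cbl",132,47,84),("cbr",440,45,84),("edge",140,568,0)]:
    print(n,ray(f(u,v),"top",z))
g=lambda u,v:((u+.5)/6-.5+225,(v+.5)/6-.5+180)
for n,u,v,z in [("nL",219,312,2),("nR",300,363,2),("tL",80,432,20),("tR",167,487,20),("cfl",299,198,84),("cfr",588,362,84),("cbl",450,35,84),("cbr",741,183,84)]:
    print(n,ray(g(u,v),"scene",z))
```

```text
nL [ 511.6 -162.6    2. ]
nR [ 512.8 -218.     2. ]
tL [ 401.2 -162.7   20. ]
tR [ 401.9 -220.    20. ]
cfl [ 543.  -183.2   84. ]
cfr [ 547.4 -354.6   84. ]
cbl [ 686.  -177.3   84. ]
cbr [ 691.1 -351.8   84. ]
edge [ 390.1 -192.2    0. ]
nL [ 514.5 -164.5    2. ]
nR [ 515.2 -216.9    2. ]
tL [ 402. -167.   20.]
tR [ 404.5 -220.    20. ]
cfl [ 544.5 -189.1   84. ]
cfr [ 550.5 -354.5   84. ]
cbl [ 686.6 -181.6   84. ]
cbr [ 694.  -353.3   84. ]
```

Call:
carry_out(targets=[[[0,0,6],[100,-120,0],0],[[0,0,12.7],[342,-410,10],0],[[0,0,12.7],[342,-410,10],0],[[0,0,12.7],[342,-410,10],0],[[0,0,12.7],[342,-410,10],0],[[0,0,12.7],[342,-410,10],0],[[0,0,12.7],[342,-410,10],0],[[0,0,12.7],[342,-410,10],0],[[0,0,12.7],[342,-410,10],0],[[0,0,12.7],[342,-410,10],0]])

```text
t: 2.08
ee_pos: [405.3, 288.1, 195.9]
orientation: [0.0, 3.141, 0.001]
ft_force: [-0.6, 0.1, -0.6]
width: 24.7
```

Call:
carry_out(targets=[[[0,0,0],[155,-490,0],0],[[0,0,0],[155,-490,0],0],[[0,0,0],[155,-490,0],0],[[0,0,0],[155,-490,0],0],[[0,0,0],[155,-490,0],0],[[0,0,0],[155,-490,0],0],[[0,0,0],[155,-490,0],0],[[0,0,0],[155,-490,0],0],[[0,0,0],[155,-490,0],0],[[0,0,0],[155,-490,0],0]])

```text
t: 2.92
ee_pos: [530.3, -109.7, 195.7]
orientation: [0.001, 3.141, -0.0]
ft_force: [0.2, 0.1, 0.1]
width: 0.4
```

Call:
carry_out(targets=[[[0,0,0],[0,0,0],0],[[0,0,0],[0,0,0],0]])

```text
t: 3.08
ee_pos: [530.3, -109.6, 195.4]
orientation: [0.006, 3.141, 0.0]
ft_force: [0.9, 0.6, 0.0]
width: 0.6
```

Run:
```python
from h import *
np.set_printoptions(precision=2,suppress=True)
o=monitor.get_obs();print(o['t'],o['ee_pos'],o['ft_force'],o['orientation'],o['width'])
save("wrist","w1")
for q in ["press_spot","wedge_nose","wedge_tail","chest"]:
    print(q,[(w(x["point"],"wrist"),round(x["confidence"],2)) for x in place_of(q,"wrist")[:2]])
```

```text
3.0833 [ 530.28 -109.56  195.36] [0.94 0.62 0.05] [0.01 3.14 0.  ] 0.5847006232131021
press_spot [(array([ 560.85, -200.43,   87.87]), 0.93)]
wedge_nose [(array([ 516.2 , -187.33,   -1.58]), 0.6), (array([ 645.02, -300.62,   85.67]), 0.5)]
wedge_tail [(array([ 400.51, -187.91,    9.88]), 0.82)]
chest [(array([ 620.85, -263.82,   -3.45]), 0.94)]
```

View pics/w1.png

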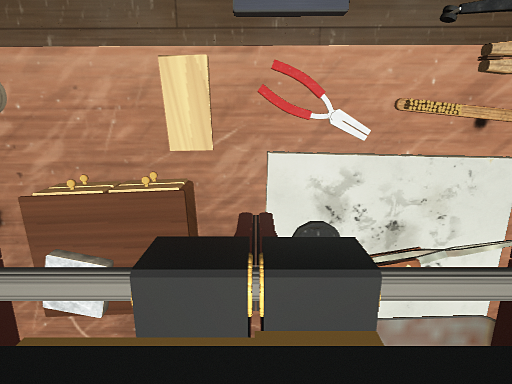

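The wrist view shows the wedge with its nose at (170–213,150) and tail at (159–207,55), the chest's front left corner at (193,190), and the fingers at (255,225).

Run:
```python
from h import *
np.set_printoptions(precision=1,suppress=True)
for n,u,v,z in [("nL",213,150,2),("nR",169,151,2),("tL",207,54.5,20),("tR",159,57,20),("cfl",191,188,84),("cfr",20,197,84),("cbl",197,265,84)]:
    print(n,ray((u,v),"wrist",z))
```

```text
nL [ 512.5 -159.2    2. ]
nR [ 513.9 -214.8    2. ]
tL [ 403.2 -160.2   20. ]
tR [ 406.  -214.1   20. ]
cfl [ 541.4 -171.7   84. ]
cfr [ 551.4 -349.2   84. ]
cbl [ 628.3 -169.3   84. ]
```

Call:
carry_out(targets=[[[0,0,0],[30,-40,0],0],[[0,0,0],[30,-80,0],0],[[0,0,0],[30,-92,-30],0],[[0,0,0],[30,-92,-70],0],[[0,0,0],[30,-92,-95],0],[[0,0,0],[30,-92,-98],0],[[0,0,0],[30,-92,-98],0],[[0,0,0],[30,-92,-98],0]])

```text
t: 4.0
ee_pos: [560.9, -198.9, 98.8]
orientation: [-0.002, 3.14, -0.001]
ft_force: [-0.2, -0.2, 1.1]
width: 0.1
```

Call:
carry_out(targets=[[[0,0,0],[0,0,-6],0],[[0,0,0],[0,0,-10],0],[[0,0,0],[0,0,-13],0],[[0,0,0],[0,0,-15],0],[[0,0,0],[0,0,-16],0],[[0,0,0],[0,0,-16],0]])

```text
t: 4.5
ee_pos: [559.9, -199.5, 81.4]
orientation: [-0.0, -3.141, -0.0]
ft_force: [0.0, -0.2, -0.7]
width: 0.4
```

Call:
carry_out(targets=[[[0,0,0],[0,0,-1],0],[[0,0,0],[0,0,-2],0],[[0,0,0],[0,0,-3],0],[[0,0,0],[0,0,-3],0]])

```text
t: 4.83
ee_pos: [559.8, -199.5, 78.3]
orientation: [-0.0, -3.141, -0.0]
ft_force: [-0.5, 0.5, -0.5]
width: 0.6
```

Run:
```python
from h import *
o=monitor.get_obs();print(o['ft_force'],o['joint_torque'])
im=save("scene","s2");cv2.imwrite("pics/s2c.png",cv2.resize(im[130:280,205:385],None,fx=4,fy=4,interpolation=cv2.INTER_CUBIC)[:,:,::-1])
```

```text
[-0.48683521  0.47229203 -0.49134793] [-6.88086693e-04 -5.47034061e+01 -2.18888801e+01 -3.01814417e-02
  2.67770566e-02 -1.61755984e-04]
```

View pics/s2c.png

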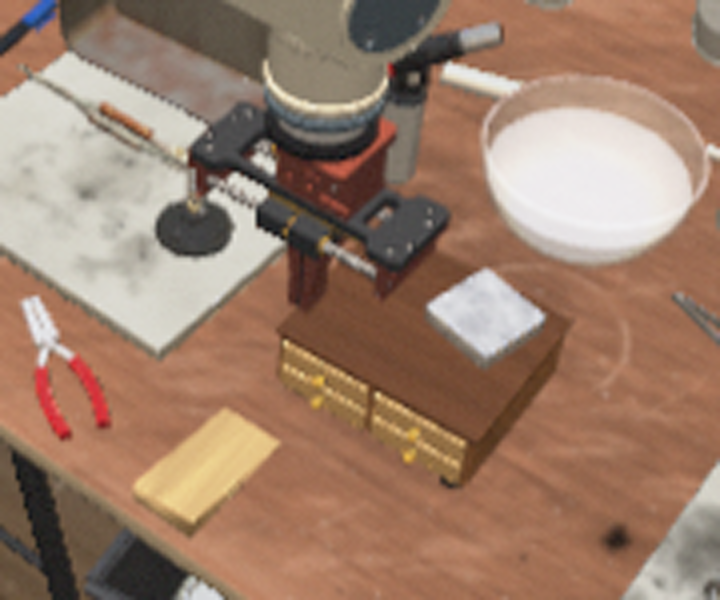

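Run:
```python
from h import *
np.set_printoptions(precision=1,suppress=True)
im=save("top","t2");cv2.imwrite("pics/t2c.png",cv2.resize(im[125:245,220:360],None,fx=5,fy=5,interpolation=cv2.INTER_CUBIC)[:,:,::-1])
im=save("wrist","w2")
for P in [(560,-200,78),(570,-200,78),(550,-200,78),(560,-200,84),(560,-200,100)]:print(P,(px(P,"scene")-[205,130])*4,px(P,"wrist"))
for c in ["scene","top","wrist"]:
  for q in ["press_spot","chest"]:
    print(c,q,[(w(x["point"],c),round(x["confidence"],2)) for x in place_of(q,c)[:2]])
m=vision.camera_model("wrist");print(w([0,0,0],"wrist"),w([0,0,1],"wrist")-w([0,0,0],"wrist"))
```

```text
(560, -200, 78) [301.3 330.6] [253.8 211.6]
(570, -200, 78) [309.3 322.9] [253.8 225.6]
(550, -200, 78) [293.3 338.4] [253.8 197.2]
(560, -200, 84) [301.8 325.4] [253.8 214.5]
(560, -200, 100) [303.  311.2] [253.6 223.2]
scene press_spot [(array([ 564.1, -204.4,   84. ]), 0.95), (array([470.3, 152.2,  -0.7]), 0.63)]
scene chest [(array([ 616.9, -271.8,    2.1]), 0.98), (array([ 460.9, -191.1,    2.7]), 0.53)]
top press_spot []
top chest []
wrist press_spot [(array([ 561.2, -198.4,   89.3]), 0.93)]
wrist chest [(array([ 621.3, -268.8,   -4.4]), 0.62)]
[ 494.2 -198.9  275.1] [ 0.2 -0.  -1. ]
```

View pics/t2c.png

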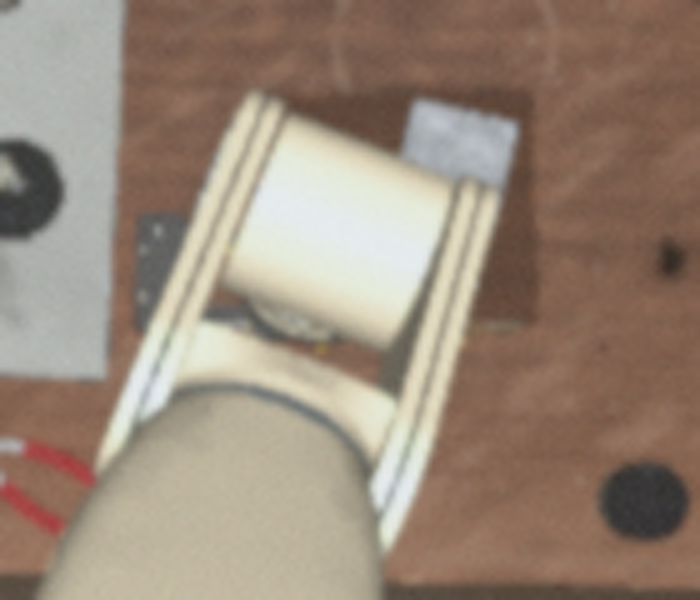

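View pics/w2.png

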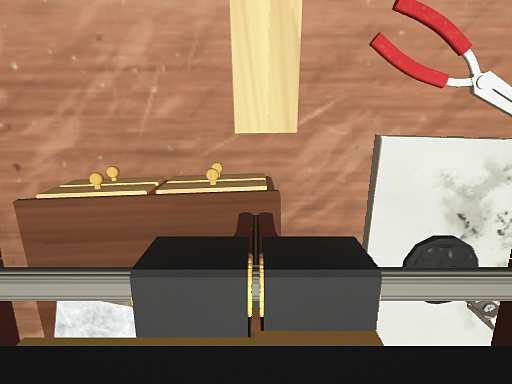

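Run:
```python
import cv2
im=cv2.imread("pics/s2.png");cv2.imwrite("pics/s2d.png",cv2.resize(im[180:230,255:325],None,fx=10,fy=10,interpolation=cv2.INTER_CUBIC))
im=cv2.imread("pics/w2.png");cv2.imwrite("pics/w2d.png",cv2.resize(im[165:265,205:305],None,fx=6,fy=6,interpolation=cv2.INTER_CUBIC))
```

```text
(no output)
```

View pics/s2d.png

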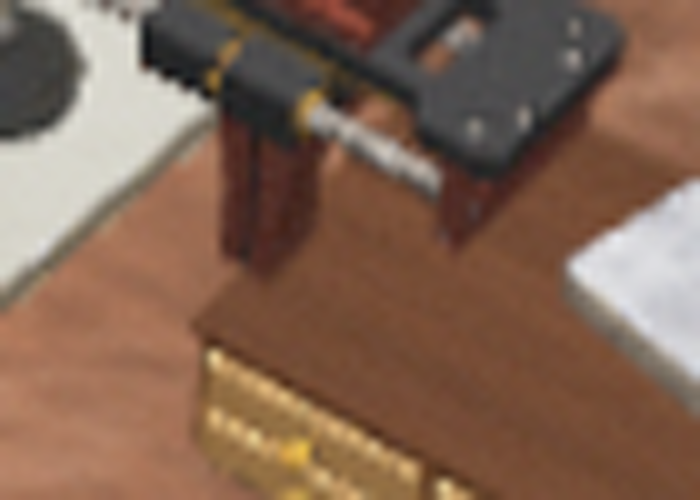

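View pics/w2d.png

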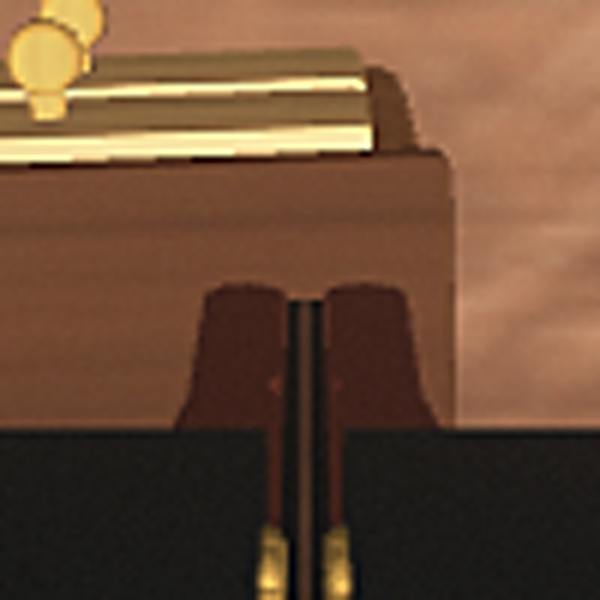

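Run:
```python
from h import *
np.set_printoptions(precision=1,suppress=True)
m=vision.camera_model("wrist");print(np.array(m["K"]))
for P in [(543.5,-184,84),(549,-354,84),(513,-163,2),(513,-217,2)]:print(P,px(P,"wrist"))
for uv,z in [((279.5,191),84),((14,201),84),((298,132),2),((235,133),2)]: print(uv,ray(uv,"wrist",z))
r=regions_of("chest","scene")
```

```text
[[309.2   0.  255.3]
 [  0.  309.2 187.5]
 [  0.    0.    1. ]]
(543.5, -184, 84) [278.8 190. ]
(549, -354, 84) [ 14.1 198. ]
(513, -163, 2) [296.7 132.6]
(513, -217, 2) [234.8 132.5]
(279.5, 191) [ 544.2 -183.6   84. ]
(14, 201) [ 551.  -354.4   84. ]
(298, 132) [ 512.5 -161.9    2. ]
(235, 133) [ 513.4 -216.8    2. ]
```

Both the scene view (tip at pixel (280,207), about 22 mm higher than commanded) and the near-zero force say the fingertips aren't touching yet. I'll descend in small steps with a force check.

Call:
carry_out(targets=[[[0,0,0],[0,0,-2],0],[[0,0,0],[0,0,-4],0],[[0,0,0],[0,0,-6],0],[[0,0,0],[0,0,-6],0]])

```text
t: 5.67
ee_pos: [559.6, -199.4, 71.9]
orientation: [-0.0, -3.141, -0.0]
ft_force: [-0.2, 0.3, 0.7]
width: 0.4
```

Call:
carry_out(targets=[[[0,0,0],[0,0,-2],0],[[0,0,0],[0,0,-4],0],[[0,0,0],[0,0,-5],0],[[0,0,0],[0,0,-5],0]])

```text
t: 6.0
ee_pos: [559.8, -199.4, 67.2]
orientation: [-0.0, -3.141, -0.0]
ft_force: [-1.0, -0.3, 0.2]
width: 0.4
```

Run:
```python
from h import *
o=monitor.get_obs();print(o['ft_force'],o['ee_pos'],o['width'])
im=save("scene","s3");cv2.imwrite("pics/s3d.png",cv2.resize(im[180:230,255:325],None,fx=10,fy=10,interpolation=cv2.INTER_CUBIC)[:,:,::-1])
```

```text
[-1.02079983 -0.25783884  0.22684039] [ 559.76297074 -199.42253639   67.15172759] 0.3848463261344258
```

View pics/s3d.png

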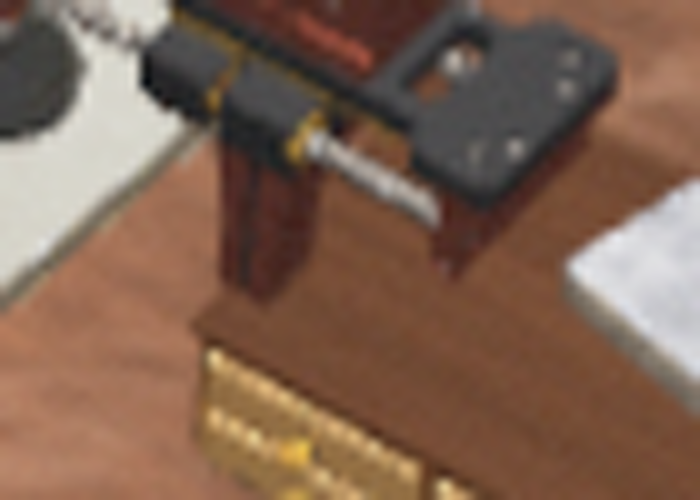

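The tip is now at 10x-crop (255,298), still a few mm above the top, with no force.

Call:
carry_out(targets=[[[0,0,0],[0,0,-1],0],[[0,0,0],[0,0,-2],0],[[0,0,0],[0,0,-3],0],[[0,0,0],[0,0,-3],0]])

```text
t: 6.38
ee_pos: [559.8, -199.5, 64.3]
orientation: [-0.0, -3.141, -0.0]
ft_force: [0.5, -0.5, -0.5]
width: 0.7
```

Call:
carry_out(targets=[[[0,0,0],[0,0,-1],0],[[0,0,0],[0,0,-2],0],[[0,0,0],[0,0,-3],0],[[0,0,0],[0,0,-3],0]])

```text
t: 6.72
ee_pos: [559.8, -199.4, 61.3]
orientation: [-0.0, -3.141, -0.0]
ft_force: [0.4, 0.5, -0.2]
width: 0.4
```

Call:
carry_out(targets=[[[0,0,0],[0,0,-1],0],[[0,0,0],[0,0,-2],0],[[0,0,0],[0,0,-2],0],[[0,0,0],[0,0,-2],0]])

```text
t: 7.05
ee_pos: [559.9, -199.5, 59.4]
orientation: [-0.0, -3.141, -0.0]
ft_force: [-0.0, 0.6, -0.1]
width: 0.4
```

Call:
carry_out(targets=[[[0,0,0],[0,0,-1],0],[[0,0,0],[0,0,-2],0],[[0,0,0],[0,0,-2],0],[[0,0,0],[0,0,-2],0]])

```text
t: 7.38
ee_pos: [559.9, -199.5, 57.4]
orientation: [-0.0, -3.141, -0.0]
ft_force: [0.6, 0.8, 1.3]
width: 0.2
```

Call:
carry_out(targets=[[[0,0,0],[0,0,-1],0],[[0,0,0],[0,0,-1],0],[[0,0,0],[0,0,-1],0]])

```text
t: 7.63
ee_pos: [559.9, -199.5, 56.4]
orientation: [-0.0, -3.141, -0.0]
ft_force: [0.4, 0.7, -0.3]
width: 0.6
```

Run:
```python
from h import *
o=monitor.get_obs();print(o['ft_force'],o['ee_pos'],o['width'])
im=save("scene","s4");cv2.imwrite("pics/s4d.png",cv2.resize(im[180:240,255:335],None,fx=9,fy=9,interpolation=cv2.INTER_CUBIC)[:,:,::-1])
save("wrist","w4")
```

```text
[ 0.42669976  0.66985705 -0.31991576] [ 559.90707134 -199.45354461   56.41813831] 0.646772053036606
```

View pics/s4d.png

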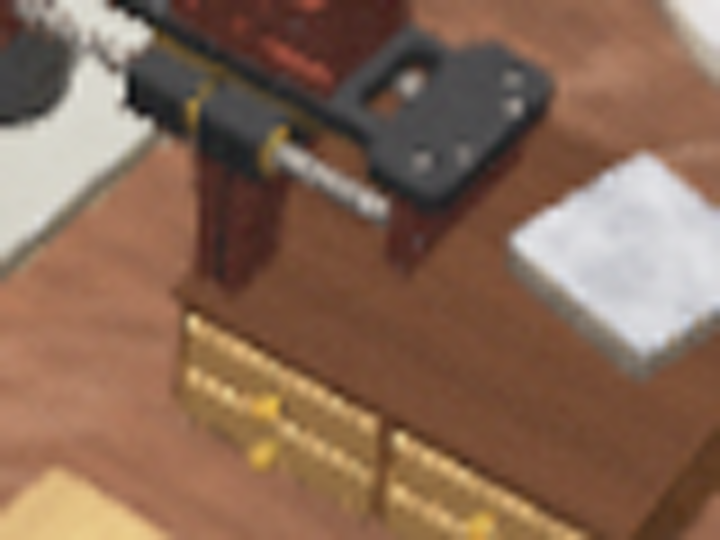

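View pics/w4.png

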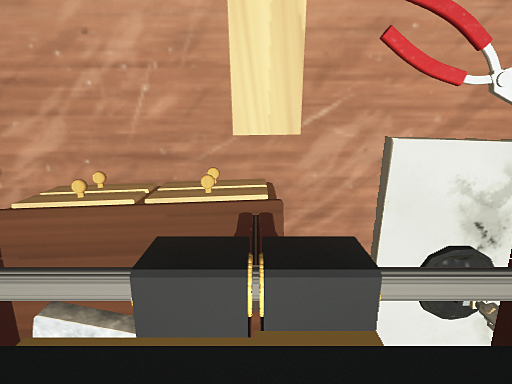

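Run:
```python
from h import *
np.set_printoptions(precision=1,suppress=True)
for P in [(543.5,-184,84),(543.5,-184,76),(549,-354,84),(513,-163,2),(513,-217,2)]:print(P,px(P,"wrist"))
o=monitor.get_obs();print(o['joint_torque'],o['moment'])
im=vision.get_image("wrist")
cv2.imwrite("pics/w4d.png",cv2.resize(im[165:265,205:305],None,fx=6,fy=6,interpolation=cv2.INTER_CUBIC)[:,:,::-1])
```

```text
(543.5, -184, 84) [281.6 199.7]
(543.5, -184, 76) [280.5 195.9]
(549, -354, 84) [-15.  208.6]
(513, -163, 2) [300.3 134.5]
(513, -217, 2) [233.  134.5]
[  0.  -55.3 -20.7  -0.    0.1   0. ] [0. 0. 0.]
```

View pics/w4d.png

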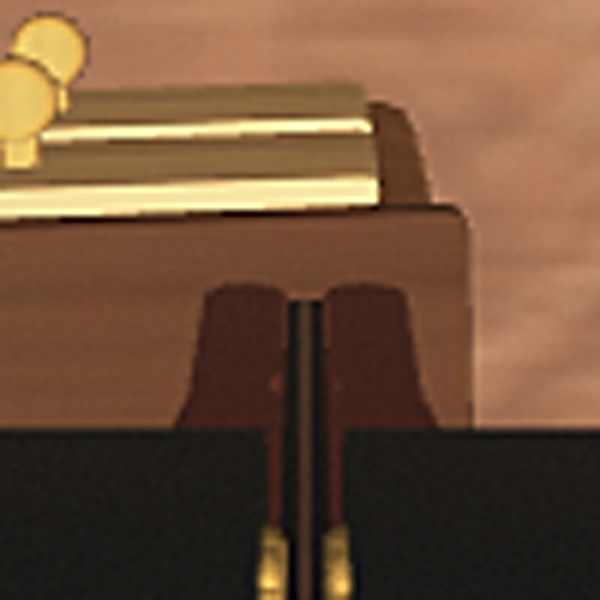

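Call:
carry_out(targets=[[[0,0,0],[0,0,-1],0],[[0,0,0],[0,0,-1.5],0],[[0,0,0],[0,0,-2],0],[[0,0,0],[0,0,-2],0]])

```text
t: 8.12
ee_pos: [559.9, -199.5, 54.4]
orientation: [-0.0, -3.141, -0.0]
ft_force: [0.6, 0.3, -0.2]
width: 0.4
```

Call:
carry_out(targets=[[[0,0,0],[0,0,-1],0],[[0,0,0],[0,0,-1.5],0],[[0,0,0],[0,0,-2],0],[[0,0,0],[0,0,-2],0]])

```text
t: 8.45
ee_pos: [559.9, -199.5, 52.4]
orientation: [-0.0, -3.141, -0.0]
ft_force: [-1.4, 0.3, -0.9]
width: 0.6
```

Run:
```python
from h import *
np.set_printoptions(precision=1,suppress=True)
im=save("scene","s5");cv2.imwrite("pics/s5d.png",cv2.resize(im[180:240,255:335],None,fx=9,fy=9,interpolation=cv2.INTER_CUBIC)[:,:,::-1])
f=lambda P:(px(P,"scene")-[255,180]+.5)*9-.5
for P in [(560,-200,84),(550,-200,84),(570,-200,84),(560,-200,52),(560,-280,84),(560,-280,110),(560,-280,130),(543.5,-184,84),(560,-200,132)]:print(P,f(P))
```

```text
(560, -200, 84) [233.1 286.1]
(550, -200, 84) [215.  303.6]
(570, -200, 84) [251.  268.6]
(560, -200, 52) [227.6 348. ]
(560, -280, 84) [432.2 406. ]
(560, -280, 110) [440.2 354.2]
(560, -280, 130) [446.6 313.2]
(543.5, -184, 84) [164.6 291.7]
(560, -200, 132) [241.6 188.4]
```

View pics/s5d.png

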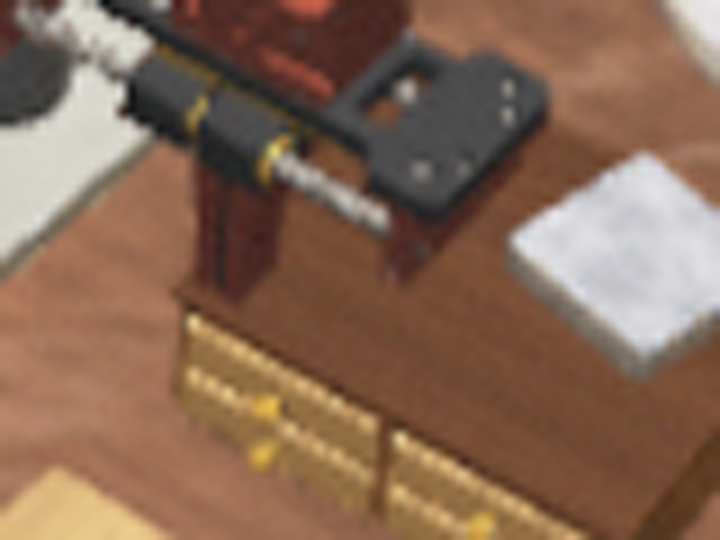

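Call:
carry_out(targets=[[[0,0,0],[0,0,-1],0],[[0,0,0],[0,0,-2],0],[[0,0,0],[0,0,-3],0],[[0,0,0],[0,0,-3],0]])

```text
t: 8.83
ee_pos: [559.8, -199.4, 49.2]
orientation: [-0.0, -3.141, -0.0]
ft_force: [0.3, -0.2, 1.2]
width: 0.9
```

Run:
```python
from h import *
np.set_printoptions(precision=1,suppress=True)
f=lambda P:(px(P,"scene")-[255,180]+.5)*9-.5
for x in (522.5,535,560): 
  for z in (100,120,140,160): print(x,z,f((x,-288.5,z)))
for z in (84,90,96,102):print(z,f((550,-213,z)),f((550,-188,z)))
```

```text
522.5 100 [391.6 459.1]
522.5 120 [397.4 418.9]
522.5 140 [403.4 377.6]
522.5 160 [409.6 335.1]
535 100 [414.4 435. ]
535 120 [420.5 394.7]
535 140 [426.8 353.3]
535 160 [433.2 310.8]
560 100 [459.2 387.6]
560 120 [465.8 347.1]
560 140 [472.6 305.6]
560 160 [479.5 263. ]
84 [246.6 322.8] [186.1 286.1]
90 [247.7 311. ] [186.9 274.2]
96 [248.8 299. ] [187.8 262.2]
102 [249.9 287. ] [188.7 250.1]
```

Call:
carry_out(targets=[[[0,0,0],[0,0,-1],0],[[0,0,0],[0,0,-2],0],[[0,0,0],[0,0,-2],0]])

```text
t: 9.08
ee_pos: [559.0, -198.8, 47.5]
orientation: [-0.0, -3.14, -0.002]
ft_force: [-3.9, 2.2, 6.4]
width: 0.4
```

Call:
carry_out(targets=[[[0,0,0],[0,0,-1],0],[[0,0,0],[0,0,-2],0],[[0,0,0],[0,0,-2],0]])

```text
t: 9.33
ee_pos: [558.5, -198.5, 45.5]
orientation: [-0.0, -3.139, -0.002]
ft_force: [-4.0, 3.7, 7.8]
width: 0.2
```

Run:
```python
from h import *
np.set_printoptions(precision=1,suppress=True)
o=monitor.get_obs();print(o['qpos'],o['joint_torque'],o['moment'],o['ft_force'])
im=save("scene","s6");cv2.imwrite("pics/s6d.png",cv2.resize(im[180:240,255:335],None,fx=9,fy=9,interpolation=cv2.INTER_CUBIC)[:,:,::-1])
im=save("wrist","w6")
for P in [(543.5,-184,84),(543.5,-184,76),(549,-354,84),(513,-163,2),(513,-217,2)]:print(P,px(P,"wrist"))
```

```text
[-0.4  0.6  1.8  0.   0.8 -1.9] [ -1.2 -52.5 -22.   -0.4  -1.7   0. ] [ 0.7  0.8 -0. ] [-4.   3.7  7.8]
(543.5, -184, 84) [281.6 207.6]
(543.5, -184, 76) [280.5 203.3]
(549, -354, 84) [-33.5 217.1]
(513, -163, 2) [300.9 137.5]
(513, -217, 2) [230.7 137.5]
```

View pics/s6d.png

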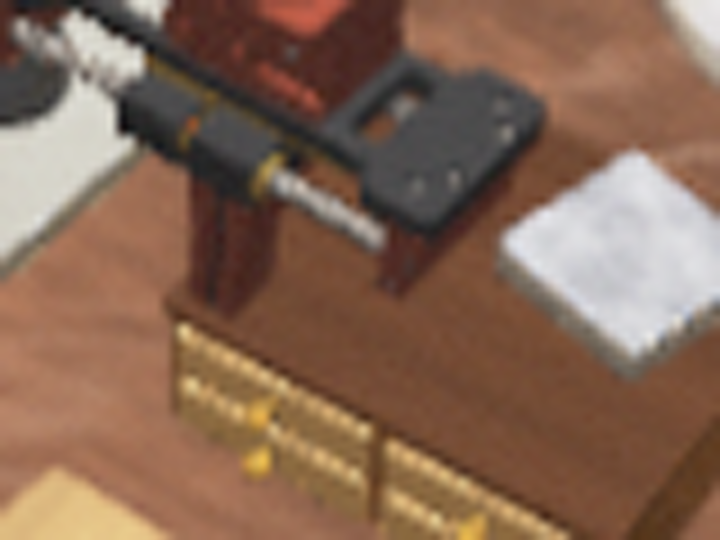

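View pics/w6.png

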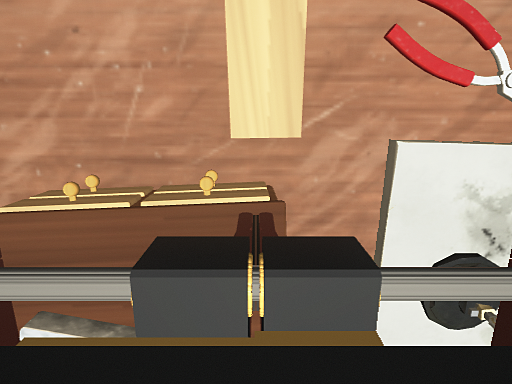

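Contact at last: 7.8 N, and the chest's left corner has dipped (wrist corner at (284,202) against a predicted 207 if level), so the real tip sits about 35 mm above the reported TCP. I'll press a little more to finish the rock and find the bottom.

Call:
carry_out(targets=[[[0,0,0],[0,0,-1],0],[[0,0,0],[0,0,-1],0]])

```text
t: 9.6
ee_pos: [558.2, -198.4, 44.5]
orientation: [-0.0, -3.138, -0.003]
ft_force: [-6.5, 3.9, 8.6]
width: 0.6
```

Call:
carry_out(targets=[[[0,0,0],[0,0,-1],0],[[0,0,0],[0,0,-1],0]])

```text
t: 9.77
ee_pos: [558.2, -198.4, 43.5]
orientation: [-0.0, -3.138, -0.003]
ft_force: [-6.0, 4.8, 9.2]
width: 0.2
```

Call:
carry_out(targets=[[[0,0,0],[0,0,-1],0],[[0,0,0],[0,0,-1],0]])

```text
t: 9.93
ee_pos: [557.7, -198.0, 42.7]
orientation: [-0.0, -3.137, -0.004]
ft_force: [-7.6, 6.0, 12.0]
width: 0.2
```

Call:
carry_out(targets=[[[0,0,0],[0,0,10],0],[[0,0,0],[0,0,45],20],[[0,0,0],[-30,5,45],20],[[0,0,0],[-70,5,45],20],[[0,0,0],[-110,5,45],20],[[0,0,0],[-150,5,45],20],[[0,0,0],[-180,5,45],20],[[0,0,0],[-180,5,45],20],[[0,0,0],[-180,5,45],20]])

```text
t: 10.68
ee_pos: [379.4, -194.8, 88.1]
orientation: [0.003, 3.141, -0.001]
ft_force: [0.2, -0.5, 0.1]
width: 20.1
```

Run:
```python
from h import *
np.set_printoptions(precision=1,suppress=True)
o=monitor.get_obs();print(o['t'],o['ee_pos'],o['ft_force'],o['width'])
im=save("scene","s7");cv2.imwrite("pics/s7d.png",cv2.resize(im[170:290,205:355],None,fx=5,fy=5,interpolation=cv2.INTER_CUBIC)[:,:,::-1])
save("wrist","w7")
for q in ["press_spot","chest"]:
    print(q,[(w(x["point"],"scene"),round(x["confidence"],2)) for x in place_of(q,"scene")[:1]])
```

```text
10.6833 [ 379.4 -194.8   88.1] [ 0.2 -0.5  0.1] 20.115673967583795
press_spot [(array([ 567.4, -204.5,   82.7]), 0.9)]
chest [(array([ 621.4, -273.6,    1.3]), 0.79)]
```

View pics/s7d.png

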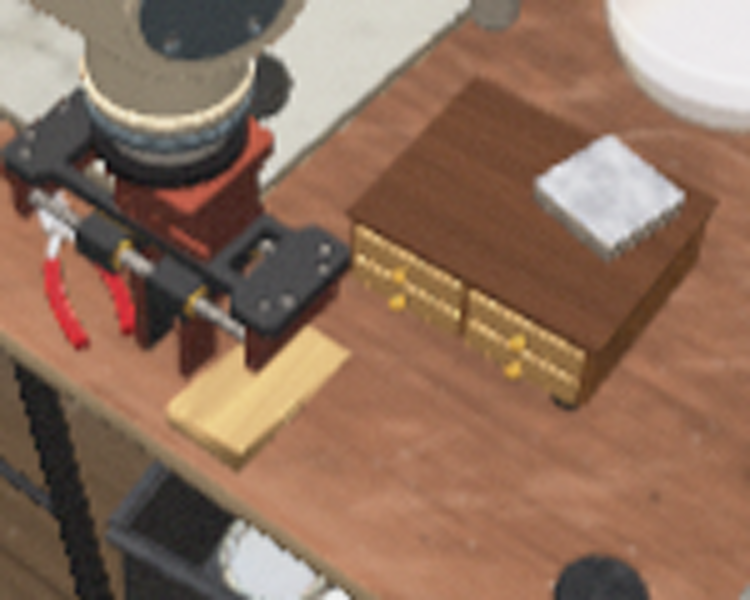

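View pics/w7.png

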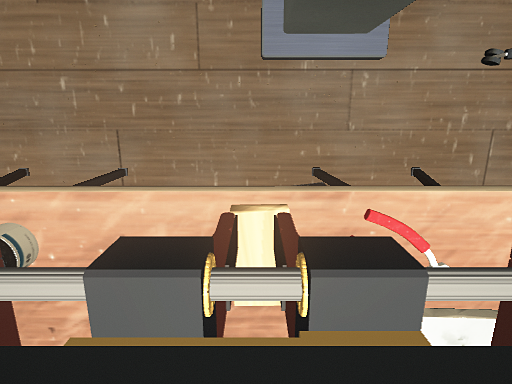

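Run:
```python
from h import *
np.set_printoptions(precision=1,suppress=True)
im=cv2.imread("pics/s7.png");cv2.imwrite("pics/s7e.png",cv2.resize(im[205:260,220:280],None,fx=10,fy=10,interpolation=cv2.INTER_CUBIC))
im=cv2.imread("pics/w7.png");cv2.imwrite("pics/w7e.png",cv2.resize(im[175:265,205:315],None,fx=6,fy=6,interpolation=cv2.INTER_CUBIC))
def cr(uv,c): 
    a=ray(uv,c,400);b=ray(uv,c,0);return b,(a-b)/np.linalg.norm(a-b)
a,d=cr((244,245),"scene");b,e=cr((217,213),"wrist")
s=np.linalg.lstsq(np.array([d,-e]).T,b-a,rcond=None)[0];print(a+s[0]*d,b+s[1]*e)
print(w([0,0,0],"scene"))
```

```text
[ 372.9 -216.3  126.3] [ 370.  -215.3  125.2]
[ -95.3 -623.7  977. ]
```

View pics/s7e.png

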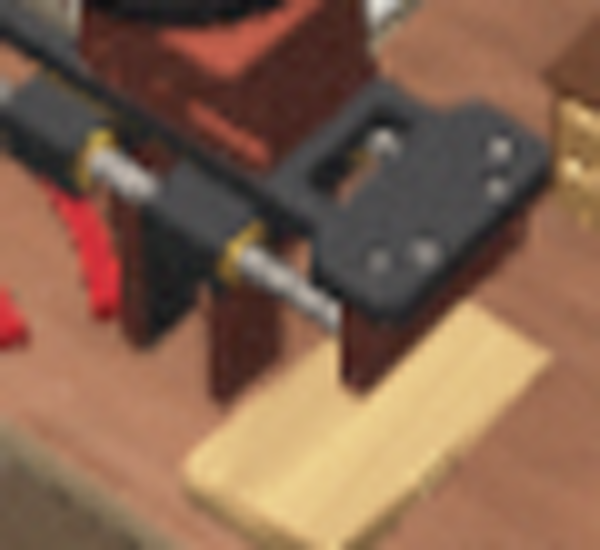

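View pics/w7e.png

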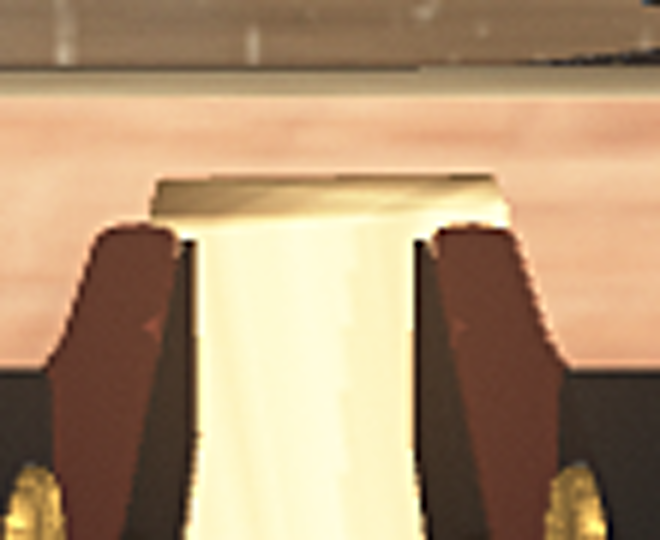

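The wrist and scene rays agree: the real fingertips sit at z ≈ 125 with the TCP reading 88 (offset about 36–37 mm), in front of the wedge's tail face. I'll allow for that on the way down.

Call:
carry_out(targets=[[[0,0,0],[0,1,-40],20],[[0,0,0],[0,1,-80],20],[[0,0,0],[0,1,-100],20],[[0,0,0],[0,1,-108],20],[[0,0,0],[0,1,-112],20],[[0,0,0],[0,1,-114],20],[[0,0,0],[0,1,-114],20]])

```text
t: 11.47
ee_pos: [380.9, -193.8, -26.1]
orientation: [-0.0, 3.141, -0.001]
ft_force: [-0.7, 0.3, 1.0]
width: 20.3
```

Run:
```python
from h import *
np.set_printoptions(precision=1,suppress=True)
o=monitor.get_obs();print(o['t'],o['ee_pos'],o['ft_force'],o['width'])
im=save("scene","s8");cv2.imwrite("pics/s8d.png",cv2.resize(im[205:275,215:305],None,fx=8,fy=8,interpolation=cv2.INTER_CUBIC)[:,:,::-1])
im=save("wrist","w8")
```

```text
11.4667 [ 380.9 -193.8  -26.1] [-0.7  0.3  1. ] 20.284968491357343
```

View pics/s8d.png

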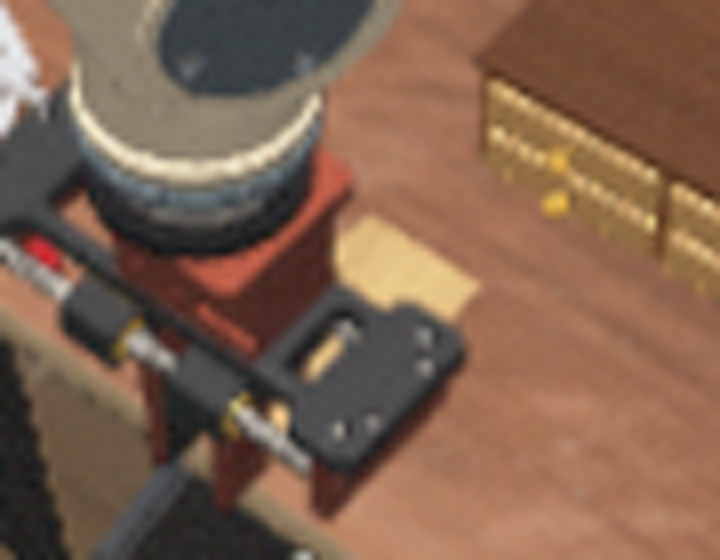

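View pics/w8.png

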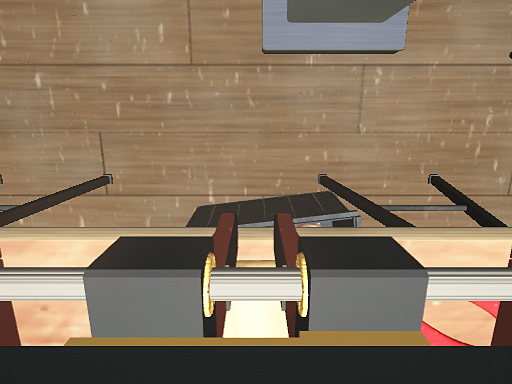

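```bash
python3 - <<'E'
from h import *
np.set_printoptions(precision=1,suppress=True)
for z in (20,40,60,80,100):print(z,ray((255.6,269.4),"scene",z), ray((2,300),"wrist",z), ray((18,346),"wrist",z))
# pliers handles from first top
for uv in [(0,0)]:pass
m=cv2.imread("pics/w1.png")
E
python3 - <<'E'
import sys;sys.path.insert(0,'.')
from h import *
np.set_printoptions(precision=1,suppress=True)
im=cv2.imread("pics/top0.png");hsv=cv2.cvtColor(im,cv2.COLOR_BGR2HSV)
m=((hsv[...,0]<6)|(hsv[...,0]>174))&(hsv[...,1]>150);m[:195]=0;m[240:]=0
v,u=np.nonzero(m);sel=(u>195)&(u<250);v,u=v[sel],u[sel];print(u.min(),u.max(),v.min(),v.max())
i=v.argmax();j=u.argmax();print(ray((u[i],v[i]),"top",8),ray((u[j],v[j]),"top",8))
E
```

```text
20 [ 387.8 -245.3   20. ] [ 417.4 -333.9   20. ] [ 447.5 -330.6   20. ]
40 [ 377.7 -253.2   40. ] [ 403.8 -315.2   40. ] [ 430.  -312.4   40. ]
60 [ 367.6 -261.1   60. ] [ 390.2 -296.6   60. ] [ 412.4 -294.2   60. ]
80 [ 357.5 -269.1   80. ] [ 376.6 -277.9   80. ] [ 394.8 -276.    80. ]
100 [ 347.4 -277.   100. ] [ 363.  -259.3  100. ] [ 377.2 -257.8  100. ]
221 242 214 232
[412.6 -75.    8. ] [441.7 -99.9   8. ]
```

The fingertips are down behind the tail with the pliers clear beneath the hand. Now I push forward, short of the expected foot contact.

Call:
carry_out(targets=[[[0,0,0],[5,0,0],20],[[0,0,0],[10,0,0],20],[[0,0,0],[13,0,0],20],[[0,0,0],[17,0,0],20],[[0,0,0],[23,0,0],20],[[0,0,0],[30,0,0],20],[[0,0,0],[37,0,0],20],[[0,0,0],[42,0,0],20],[[0,0,0],[46,0,0],20],[[0,0,0],[46,0,0],20]])

```text
t: 12.4
ee_pos: [427.2, -193.7, -26.5]
orientation: [-0.0, 3.141, -0.001]
ft_force: [-0.0, 1.3, -1.1]
width: 19.9
```

Run:
```python
from h import *
np.set_printoptions(precision=1,suppress=True)
o=monitor.get_obs();print(o['t'],o['ee_pos'],o['ft_force'],o['width'])
im=save("scene","s9");cv2.imwrite("pics/s9d.png",cv2.resize(im[190:275,215:315],None,fx=7,fy=7,interpolation=cv2.INTER_CUBIC)[:,:,::-1])
im=save("wrist","w9")
```

```text
12.4 [ 427.2 -193.7  -26.5] [-0.   1.3 -1.1] 19.86275483083739
```

View pics/s9d.png

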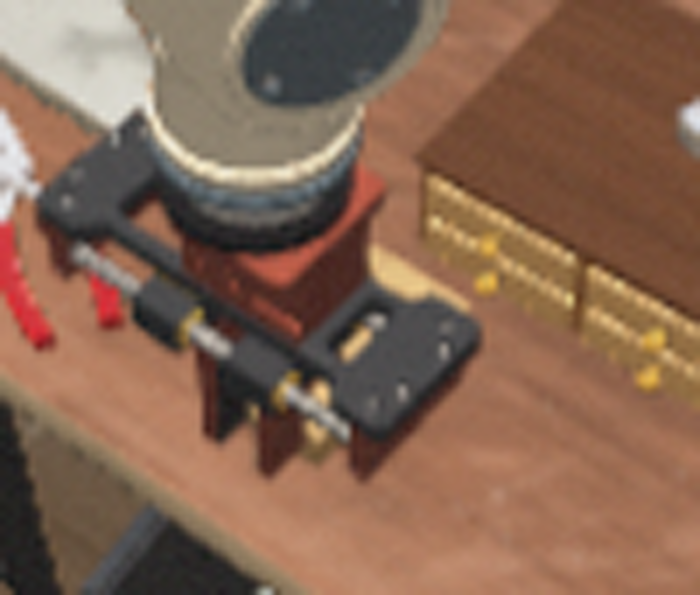

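View pics/w9.png

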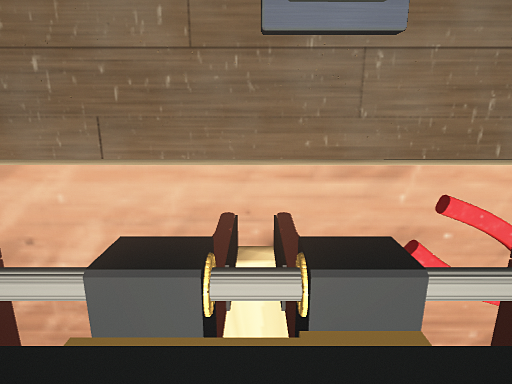

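Run:
```python
from h import *
np.set_printoptions(precision=1,suppress=True)
print(ray((215+472/7,190+305/7),"scene",2))
```

```text
[ 550.7 -220.4    2. ]
```

Call:
carry_out(targets=[[[0,0,0],[4,0,0],20],[[0,0,0],[8,0,0],20],[[0,0,0],[12,0,0],20],[[0,0,0],[15,0,0],20],[[0,0,0],[17,0,0],20],[[0,0,0],[18,0,0],20],[[0,0,0],[18,0,0],20]])

```text
t: 13.08
ee_pos: [444.3, -193.5, -26.5]
orientation: [0.0, 3.141, -0.0]
ft_force: [0.3, -0.7, 0.7]
width: 19.9
```

Call:
carry_out(targets=[[[0,0,0],[2,0,0],20],[[0,0,0],[4,0,0],20],[[0,0,0],[6,0,0],20],[[0,0,0],[7,0,0],20],[[0,0,0],[7,0,0],20]])

```text
t: 13.5
ee_pos: [451.4, -193.6, -26.5]
orientation: [0.0, 3.141, -0.0]
ft_force: [0.5, 0.2, 0.4]
width: 19.9
```

Call:
carry_out(targets=[[[0,0,0],[1,0,0],20],[[0,0,0],[2,0,0],20],[[0,0,0],[3,0,0],20],[[0,0,0],[3,0,0],20]])

```text
t: 13.83
ee_pos: [454.2, -193.5, -26.5]
orientation: [0.0, 3.141, -0.0]
ft_force: [1.0, 0.5, -1.2]
width: 20.3
```

Call:
carry_out(targets=[[[0,0,0],[1,0,0],20],[[0,0,0],[2,0,0],20],[[0,0,0],[3,0,0],20],[[0,0,0],[3,0,0],20]])

```text
t: 14.17
ee_pos: [457.3, -193.6, -26.5]
orientation: [0.0, 3.141, -0.0]
ft_force: [0.1, 0.4, -1.2]
width: 20.0
```

Call:
carry_out(targets=[[[0,0,0],[1,0,0],20],[[0,0,0],[2,0,0],20],[[0,0,0],[2,0,0],20]])

```text
t: 14.42
ee_pos: [459.3, -193.6, -26.5]
orientation: [0.0, 3.141, -0.0]
ft_force: [-0.5, -0.0, 0.1]
width: 19.9
```

Call:
carry_out(targets=[[[0,0,0],[1,0,0],20],[[0,0,0],[2,0,0],20],[[0,0,0],[2,0,0],20]])

```text
t: 14.67
ee_pos: [461.3, -193.5, -26.5]
orientation: [0.0, 3.141, -0.0]
ft_force: [-0.6, 0.8, 0.4]
width: 19.9
```

Call:
carry_out(targets=[[[0,0,0],[1,0,0],20],[[0,0,0],[2,0,0],20],[[0,0,0],[2,0,0],20]])

```text
t: 14.92
ee_pos: [463.3, -193.5, -26.5]
orientation: [0.0, 3.141, -0.0]
ft_force: [0.5, -0.2, -0.2]
width: 20.1
```

Call:
carry_out(targets=[[[0,0,0],[1,0,0],20],[[0,0,0],[2,0,0],20],[[0,0,0],[2,0,0],20]])

```text
t: 15.17
ee_pos: [465.3, -193.6, -26.5]
orientation: [0.0, 3.141, -0.0]
ft_force: [-0.5, 0.2, 0.1]
width: 20.1
```

Call:
carry_out(targets=[[[0,0,0],[1,0,0],20],[[0,0,0],[2,0,0],20],[[0,0,0],[2,0,0],20]])

```text
t: 15.42
ee_pos: [467.2, -193.5, -26.5]
orientation: [0.0, 3.141, -0.0]
ft_force: [-0.6, 0.7, 0.1]
width: 20.1
```

Run:
```python
from h import *
np.set_printoptions(precision=1,suppress=True)
o=monitor.get_obs();print(o['t'],o['ee_pos'],o['ft_force'],o['width'])
im=save("scene","s10");cv2.imwrite("pics/s10d.png",cv2.resize(im[180:275,225:345],None,fx=6,fy=6,interpolation=cv2.INTER_CUBIC)[:,:,::-1])
im=save("wrist","w10")
```

```text
15.4167 [ 467.2 -193.5  -26.5] [-0.6  0.7  0.1] 20.09088172807782
```

View pics/s10d.png

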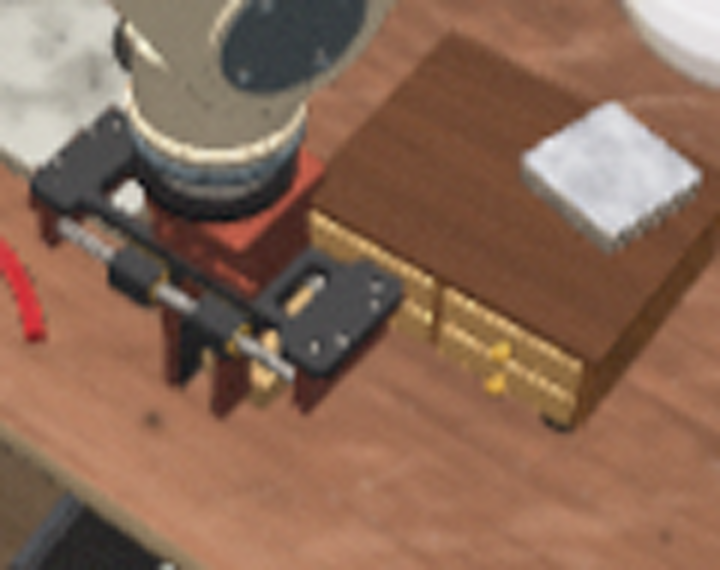

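View pics/w10.png

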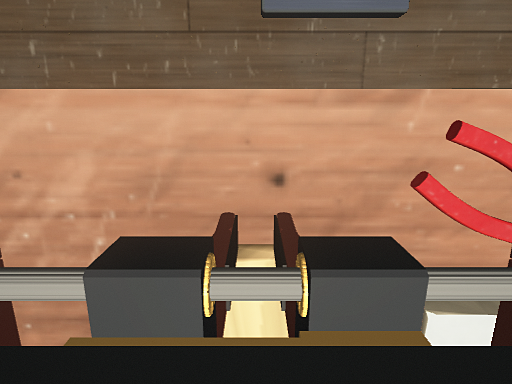

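Call:
carry_out(targets=[[[0,0,0],[1,0,0],20],[[0,0,0],[1.5,0,0],20],[[0,0,0],[1.5,0,0],20]])

```text
t: 15.77
ee_pos: [468.0, -193.3, -26.5]
orientation: [-0.0, -3.141, -0.001]
ft_force: [-2.5, 0.5, 1.7]
width: 19.9
```

Call:
carry_out(targets=[[[0,0,0],[1,0,0],20],[[0,0,0],[1.5,0,0],20],[[0,0,0],[1.5,0,0],20]])

```text
t: 16.02
ee_pos: [469.0, -193.2, -26.6]
orientation: [-0.0, -3.14, -0.001]
ft_force: [-4.9, -0.3, 4.1]
width: 19.8
```

Call:
carry_out(targets=[[[0,0,0],[1,0,0],20],[[0,0,0],[1.5,0,0],20],[[0,0,0],[1.5,0,0],20]])

```text
t: 16.27
ee_pos: [469.8, -193.0, -26.7]
orientation: [-0.0, -3.139, -0.002]
ft_force: [-7.1, -1.0, 5.6]
width: 20.0
```

Resistance climbed to 7 N, so the wedge is snug. I back off straight, then look.

Call:
carry_out(targets=[[[0,0,0],[-3,0,0],20],[[0,0,0],[-8,0,0],20],[[0,0,0],[-18,0,0],20],[[0,0,0],[-18,0,30],20],[[0,0,0],[-30,0,70],20],[[0,0,0],[-50,0,110],0],[[0,0,0],[-60,0,130],0],[[0,0,0],[-60,0,130],0]])

```text
t: 16.93
ee_pos: [411.5, -194.4, 107.3]
orientation: [0.001, 3.136, -0.004]
ft_force: [0.7, -0.6, -0.4]
width: 3.7
```

Run:
```python
from h import *
np.set_printoptions(precision=1,suppress=True)
o=monitor.get_obs();print(o['t'],o['ee_pos'],o['ft_force'],o['width'])
im=save("scene","s11");cv2.imwrite("pics/s11d.png",cv2.resize(im[180:275,225:345],None,fx=6,fy=6,interpolation=cv2.INTER_CUBIC)[:,:,::-1])
for q in ["press_spot","chest","wedge_tail"]:
    print(q,[(w(x["point"],"scene"),round(x["confidence"],2)) for x in place_of(q,"scene")[:1]])
```

```text
16.9333 [ 411.5 -194.4  107.3] [ 0.7 -0.6 -0.4] 3.700036399227552
press_spot [(array([ 565.7, -209. ,   80.1]), 0.84)]
chest [(array([ 617. , -271.6,    1.1]), 0.89)]
wedge_tail [(array([ 479.3, -189.5,   11.2]), 0.61)]
```

View pics/s11d.png

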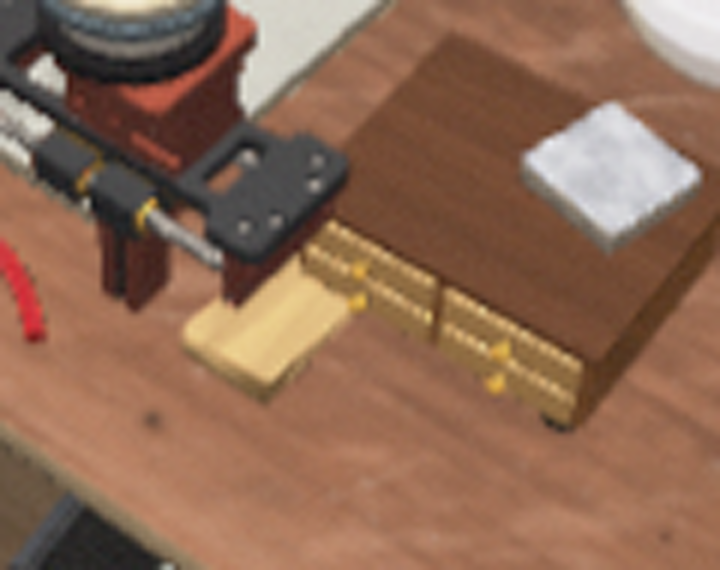

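The wedge sits under the left corner with its tail at crop (225,370), and the chest corners are at the same pixels as at the start. Now the final press.

Call:
carry_out(targets=[[[0,0,0],[40,-7,0],0],[[0,0,0],[80,-7,0],0],[[0,0,0],[120,-7,0],0],[[0,0,0],[149,-7,0],0],[[0,0,0],[149,-7,-25],0],[[0,0,0],[149,-7,-45],0],[[0,0,0],[149,-7,-52],0],[[0,0,0],[149,-7,-54],0],[[0,0,0],[149,-7,-54],0]])

```text
t: 17.88
ee_pos: [559.6, -199.3, 49.0]
orientation: [-0.0, -3.138, -0.003]
ft_force: [-3.5, 5.3, 13.5]
width: 0.5
```

Call:
carry_out(targets=[[[0,0,0],[0,0,-1],0],[[0,0,0],[0,0,-2],0],[[0,0,0],[0,0,-2],0]])

```text
t: 18.13
ee_pos: [559.7, -199.3, 48.7]
orientation: [-0.0, -3.139, -0.003]
ft_force: [-8.3, 6.2, 28.9]
width: 0.4
```

The corner is now stiff: 29 N with almost no sink, compared with 6 mm of rocking before. I ease off to a moderate press.

Call:
carry_out(targets=[[[0,0,0],[0,0,1],0],[[0,0,0],[0,0,2],0],[[0,0,0],[0,0,2],0],[[0,0,0],[0,0,2],0]])

```text
t: 18.47
ee_pos: [559.7, -199.4, 49.0]
orientation: [-0.0, -3.139, -0.003]
ft_force: [-4.0, 4.5, 12.4]
width: 0.6
```

Run:
```python
from h import *
np.set_printoptions(precision=1,suppress=True)
o=monitor.get_obs();print(o['t'],o['ee_pos'],o['ft_force'],o['width'])
im=save("scene","s12");cv2.imwrite("pics/s12d.png",cv2.resize(im[180:275,225:345],None,fx=6,fy=6,interpolation=cv2.INTER_CUBIC)[:,:,::-1])
save("wrist","w12")
for P in [(543.5,-184,84),(543.5,-184,80)]:print(P,px(P,"wrist"))
for c in ["scene","wrist"]:
  for q in ["press_spot","chest","wedge_tail"]:
    print(c,q,[(w(x["point"],c),round(x["confidence"],2)) for x in place_of(q,c)[:1]])
print(monitor.get_obs()['ft_force'])
```

```text
18.4667 [ 559.7 -199.4   49. ] [-4.   4.5 12.4] 0.5712426518703169
(543.5, -184, 84) [282.7 203.9]
(543.5, -184, 80) [282.1 201.8]
scene press_spot [(array([ 568.3, -205.2,   83.2]), 0.85)]
scene chest [(array([ 624.6, -269.5,    2.3]), 0.56)]
scene wedge_tail [(array([ 481.6, -191.1,    9.8]), 0.87)]
wrist press_spot [(array([ 565.8, -200.1,   86.1]), 0.72)]
wrist chest []
wrist wedge_tail [(array([ 481.5, -189.1,    6.3]), 0.88)]
[-3.8  4.3 12.1]
```

View pics/s12d.png

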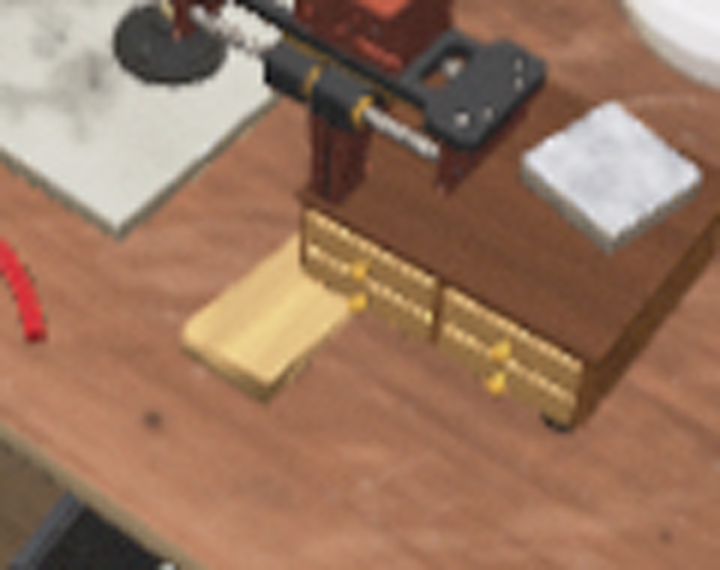

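View pics/w12.png

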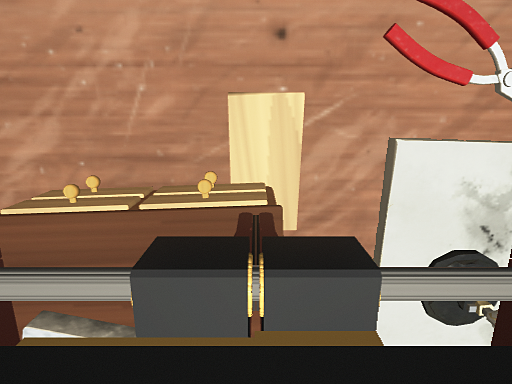

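Run:
```python
import cv2,numpy as np
a=cv2.imread("pics/scene0.png",0).astype(np.float32)
for n in ["s6","s11","s12"]:
    b=cv2.imread(f"pics/{n}.png",0).astype(np.float32)
    for nm,(x0,x1,y0,y1) in {"front L":(276,296,216,232),"front R":(300,324,228,252),"block":(310,345,194,222),"ctrl":(360,400,240,300)}.items():
        win=cv2.createHanningWindow((x1-x0,y1-y0),cv2.CV_32F)
        print(n,nm,np.round(cv2.phaseCorrelate(a[y0:y1,x0:x1],b[y0:y1,x0:x1],win),2))
```

```text
Traceback (most recent call last):
ValueError: setting an array element with a sequence. The requested array has an inhomogeneous shape after 1 dimensions. The detected shape was (2,) + inhomogeneous part.
```

Call:
carry_out(targets=[[[0,0,0],[0,0,0],0],[[0,0,0],[0,0,0],0],[[0,0,0],[0,0,0],0],[[0,0,0],[0,0,0],0],[[0,0,0],[0,0,0],0],[[0,0,0],[0,0,0],0]])

```text
t: 19.37
ee_pos: [559.6, -199.4, 49.0]
orientation: [-0.0, -3.139, -0.003]
ft_force: [-3.1, 4.9, 12.7]
width: 0.5
```

Run:
```python
import cv2,numpy as np
a=cv2.imread("pics/scene0.png",0).astype(np.float32)
for n in ["s6","s11","s12"]:
    b=cv2.imread(f"pics/{n}.png",0).astype(np.float32)
    for nm,(x0,x1,y0,y1) in {"front L":(276,296,216,232),"front R":(300,324,228,252),"block":(310,345,194,222),"ctrl":(360,400,240,300)}.items():
        win=cv2.createHanningWindow((x1-x0,y1-y0),cv2.CV_32F)
        d,_=cv2.phaseCorrelate(a[y0:y1,x0:x1].copy(),b[y0:y1,x0:x1].copy(),win);print(n,nm,np.round(d,2))
```

```text
s6 front L [0.8  0.61]
s6 front R [-0.29  0.37]
s6 block [-1.22 -0.28]
s6 ctrl [0.02 0.01]
s11 front L [0.24 0.24]
s11 front R [ 0.18 -0.15]
s11 block [0.57 0.04]
s11 ctrl [-0.09 -0.  ]
s12 front L [0.08 0.18]
s12 front R [ 0.33 -0.16]
s12 block [ 0.54 -0.02]
s12 ctrl [0.01 0.03]
```

Run:
```python
from h import *
print(order.close_job()); o=monitor.get_obs();print(o['t'],o['ft_force'],o['ee_pos'])
```

```text
the job is handed in; nothing more can be done
None
the job is handed in; nothing more can be done
```

I rocked the chest, pushed the wedge in until it was snug, and handed the job in at about 19.4 s with the fingertips still pressing on the same corner. The hand-in reports no verdict.

- **Rock:** pressing the front left corner with closed fingertips tipped the chest onto its short side. The corner sank about 6 mm under roughly 8–12 N.
- **Wedge:** I pushed it along the table by its tail, thin end first, until resistance climbed to about 7 N. I then backed straight off without lifting it.
- **Final press:** the corner held a steady 12–13 N with almost no give. Going from 13 N to a brief 29 N sank it only about 0.3 mm, and I eased off from the 29 N.
- **Position:** the chest and the block moved by less than a pixel in the scene camera, roughly 1–2 mm, and nothing else was seen to move.

**Disagreements and limits:**
- The physical fingertips were about 36 mm higher than the reported TCP. Both the cameras and the contact forces showed this, and I allowed for it in every move.
- In the final wrist picture the chest corner sits about 2–3 pixels from where a level, unmoved chest would put it. I read that as 1–2 mm of shift and a small hand tilt.
- I could not measure the chest's level angle or the load on the wedge directly. I inferred both from how stiff the corner was and from the pictures.

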